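Take the filed template out of the cam jig and hold its red face up to the light

ROBOT

A 6-joint arm with a two-finger parallel gripper is mounted at the origin on the work surface; the furniture and walls round the work are solid. World frame = base frame: x ahead of the robot, y to its left, z up, the work surface at z = 0. Lengths are in m, angles in rad, forces in N, time in s.
With the tool pointing down it reaches from about 0.25 to 0.725 m from the base axis. Payload 4 kg.
Tool frame: the origin (TCP) lies midway between the tips of the shut fingers; the grasp point (between the pads) lies 19 mm behind it; y points along the fingers, z is the direction in which the jaws open and shut, and the axes are right-handed (so a half turn about y gives the same grasp; the last joint's range is limited). The gripper opens to 85 mm and grips with 20 to 120 N. Pads are 22 mm wide; open, the fingers measure 114 mm over their backs; the gripper's body (76 mm by 85 mm) begins 54 mm behind the grasp point. The pads swing forward as they close: fully open they stand 13 mm farther back than shut.
Start: joints at [0, 0.241, 0.005, 1.335, 0, 1.571], TCP at [0.5, -0, 0.231] pointing down, gripper open.
Joint ranges: [-2.72, 2.72], [-1.05, 1.87], [-1.09, 1.28], [-1.99, 2.15], [-1.42, 1.44], [-3.14, 3.14]. Speed limits (rad/s): [2.79, 2.79, 3.14, 3.14, 3.14, 3.14].

INTERFACE

Orientations are given as a unit quaternion [x, y, z, w].
In Python, from workcell import bot gives the robot as it stands. The module is installed in compiled form; this text tells all that it offers.
- The arm moves only by the shell command python3 -m handwheel 'ROWS' [OPENING]. ROWS is JSON, a list of rows, each a list of 6 numbers: the shift along the tool's x, y, z in units of 25 mm (1.0 is 25 mm), then the turn, a rotation vector about the tool's x, y, z in units of 10 degrees (1.0 is 10 degrees). A call has exactly 5 rows; each row is the pose to reach, as a shift and turn from the pose commanded when the call began, along the tool's axes at that moment; what a row does not reach only later rows make up. A row lasts 1/8 s, in which the tool goes at most 62.5 mm and 10.7 degrees, less where a joint would pass 70% of its speed; a pose out of reach is approached as far as the arm can. A call with a gripper value outside its range is refused whole. OPENING is the gripper command: -1 is shut, 1 is fully open, values between are in proportion, set as the call begins (- or left out, the last holds). The fingers move at their own pace and stop on an object; the grip force is fixed at half the most. Time passes only in rows, so rows that repeat a pose let the fingers close, or fill a call up. It gives the time, the measured TCP pose, the force and the opening at its end, in the units of the state.
- bot.get_obs(): the state, without advancing time (a new reading comes with each control period).
- bot.camera(name): name is "scene" or "side" or "wrist"; returns a dict with "color" (384x512x3 uint8, red, green, blue), "fx", "fy", "cx", "cy" (pixels), "dist_coeffs" ([k1, k2, p1, p2, k3] as OpenCV has them; the pictures are not rectified), "rvec" (rotation vector, rad) and "tvec" (3), from world to camera coordinates, as OpenCV has them. Camera axes: x right, y down, z forward; pixel columns grow to the right and rows downward; lengths in m; the calibration is good to about 2 mm. A picture is of the moment at which its call begins. There is no depth.
- bot.job_done(): hands the job in, once; it reports no verdict.
The state is a dict: "clock": time; "joint_pos": joint angles; "joint_vel": joint speeds; "tau": joint torques, N m; "eef_pos": TCP position; "tool_rot": TCP orientation; "ft_force": force on the tool from outside, world axes, zero at the start; "ft_torque": the same for the moment, N m; "grip_width": finger opening in m.
Only numpy, scipy, OpenCV 4.12 (cv2) and the standard library are available. Lean on these libraries where they do the work, as an engineer would, in place of code of your own. Each camera call takes 0.05 s, during which the arm holds its last target.

TASK

The plywood vase template has just been filed in the cam jig; take it out to look for splinters on its red-painted face: swing the cam lever fully open so that the pins let go of the template, then draw the template straight up out of its groove. Turn it until the red face looks up towards the ceiling, with the sheet leaning over to a slant of about 45 degrees or flatter, and finish while still holding it there, motionless in the gripper, about 25 cm or more above the worktop and clear of everything else. Leave the rasp, the roll of tape and the tape measure where they lie.

Things in the scene. Friction and masses are not known exactly. Their poses are not given: they have to be found in the camera images.
- jig: wooden cam jig fixed to the worktop, base board 200 x 185 mm on four feet, its top 18 mm up. Origin: on the worktop below the middle of the template's groove; x along the groove, y across it from the cam side (-y) to the fixed fence (+y), z up. Groove 150 mm long, 10.5 mm wide, floor at z = 18 mm; its -y wall (the bed) ends at z = 42, its +y wall (the fence, 26 mm thick) at z = 70 mm
- cam_pivot (a point): the cam lever's upright pivot: at [0, -59, 42] mm in the jig's frame, on the bed's top
- cam_lever (a joint): cam lever's angle in rad: 0 closed (lever points along the jig's -x), growing counter-clockwise seen from above to 1.75 at its stop (points along the jig's -y, a little past it). It stays where it is left; swinging takes 1 to 2 N at the grip. The pins have left the template from about 1.2 on
- cam_knob (a point): top middle of the upright black grip on the end of the steel cam lever: a round grip 24 mm thick and 55 mm tall (from 77 to 132 mm above the worktop), 110 mm from the pivot
- jaw_face (a point): middle of the groove-side face of the sliding pin jaw (light wood, 110 mm long, 20 mm thick, top 67 mm above the worktop). Lever closed: its two 8 mm steel pins stand in the template's holes and the template cannot be lifted. Opening the lever moves the jaw up to 11 mm along the jig's -y and so pulls the pins out
- template: 9 mm plywood sheet, 110 mm wide (x), 135 mm tall (z), about 0.11 kg, standing on edge in the groove, axes along the jig's. Origin: middle of its lower edge, mid thickness; z up the sheet, y across it: +y face red, -y face bare wood. +x edge has a vase profile. Two 11 mm pin holes at x = -30, +30, z = 36 mm. Unpinned, it can lean some degrees
- template_top (a point): middle of the template's straight upper edge (89 mm long), at [-10.5, 0, 135] mm in its frame: the place to grip it. In the jig this edge is 153 mm above the worktop, 83 mm above the fence
- template_mid (a point): middle of the template, at [0, 0, 67.5] mm in its frame
- rasp: shaver rasp with a yellow handle, 240 x 126 x 20 mm, lying flat on the worktop; origin under its middle
- tape_roll: roll of cream masking tape, 105 mm across, 25 mm tall; origin under its middle
- tape_measure: yellow tape measure, 86 x 104 x 35 mm; origin under its middle
Things that resemble listed ones, but are neither listed nor needed, are in the scene too. Of the things that look like the template, the smaller one is meant.

How it is judged:
On the way, in this order (a step that is already met when the one before it is completed fails the run):
1. the cam lever is swung open while the template still stands in its groove (value of joint cam_lever above 1.4 rad and height (world z) of template below 0.025 m and horizontal distance between template and jig below 0.01 m), for 0.1 s.
2. the template is drawn up out of the jig, still about upright (height (world z) of template above 0.075 m and angle between template's own z axis and vertical below 0.45 rad), for 0.05 s.
At the end, for the whole second after the job is handed in: The gripper holds the template (fingers press on it with more than 1 N) at rest, its middle more than 200 mm above the worktop, its red face's outward direction within 56 degrees of straight up, touching nothing of the jig (angle between template's own y axis and vertical below 0.98 rad and height (world z) of template_mid above 0.2 m and contact force between template and the fingers above 1 N and contact force between template and jig below 0.1 N and linear speed of template below 0.03 m/s and angular speed of template below 0.2 rad/s); the arm keeps its last pose, push and grip.
It fails at once if the rasp is pushed away by more than 25 mm (distance of rasp from where it was at the start of the episode above 0.025 m).
It fails at once if the roll of tape is pushed away by more than 25 mm (distance of tape_roll from where it was at the start of the episode above 0.025 m).
It fails at once if the tape measure is pushed away by more than 25 mm (distance of tape_measure from where it was at the start of the episode above 0.025 m).
It also fails if it takes over 51 s, if anything falls off the work surface, if the arm or the gripper's body presses on something with over 40 N, if the wrist force passes 120 N, or if a joint passes its speed limit or range.

## Working session

There is one attempt and no reset: what is moved stays moved. The work goes in short steps, Python scripts to look and compute and a shell command to move; the robot and the scene stay as the last step left them, time stands still between calls to the robot, and variables do not carry over. Pictures are saved under pics/ and viewed, and the job is handed in when it is done.

```bash
mkdir -p pics; python3 - <<'E'
from workcell import bot
import cv2
o=bot.get_obs();print(o)
for n in ["scene","side","wrist"]:
    c=bot.camera(n);cv2.imwrite(f"pics/{n}0.png",cv2.resize(c["color"][:,:,::-1],None,fx=1.5,fy=1.5,interpolation=cv2.INTER_CUBIC))
    print(n,c["fx"],c["fy"],c["cx"],c["cy"],c["dist_coeffs"],c["rvec"],c["tvec"])
E
```

```text
{'clock': 0.0, 'joint_pos': array([-4.58486706e-07,  2.41392946e-01,  3.74251925e-03,  1.33516086e+00,
        9.23857087e-06,  1.57078919e+00]), 'joint_vel': array([ 1.92939325e-04,  1.06420382e-04,  2.64435232e-04, -4.55956033e-06,
        6.27524248e-04,  1.23108431e-03]), 'tau': array([ 5.50268451e-04, -3.72315860e+01,  2.52406776e+01,  1.67737965e-02,
        2.29149265e-05,  1.14679995e-05]), 'eef_pos': array([4.99392567e-01, 2.57494141e-06, 2.30429908e-01]), 'tool_rot': array([-0.50050284,  0.50050413, -0.49949203,  0.49949999]), 'ft_force': array([ 0.43845891, -0.53098648,  0.22188832]), 'ft_torque': array([ 0.02332812, -0.04489612,  0.02619337]), 'grip_width': 0.0855369333423094}
scene 368.3054792151595 368.3054792151595 256.11561226546195 185.8560817732171 [-0.08195801  0.          0.          0.          0.        ] [ 0.86431638 -2.44230981  1.21919435] [0.47195489 0.25926944 1.13854646]
side 499.59912948732807 499.59912948732807 255.08771856031044 187.56688664511634 [0.035611 0.       0.       0.       0.      ] [ 0.30976794 -2.54310768  1.60999241] [0.52675205 0.11348331 1.88937769]
wrist 288.48652312600643 288.48652312600643 252.6528863731198 192.61297143738534 [-0.06407043  0.          0.          0.          0.        ] [-2.83909761e+00 -8.17761892e-04  1.97123745e-03] [-0.49905558 -0.03905851  0.37971798]
```

View pics/scene0.png

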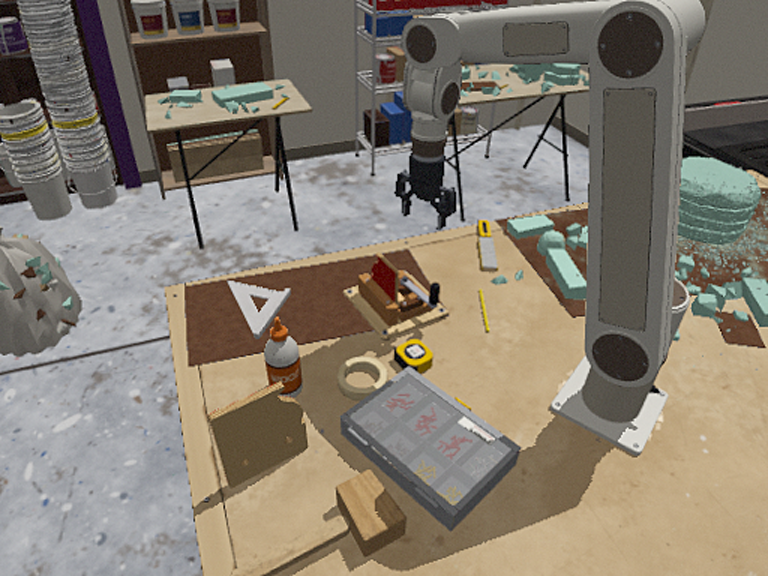

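View pics/side0.png

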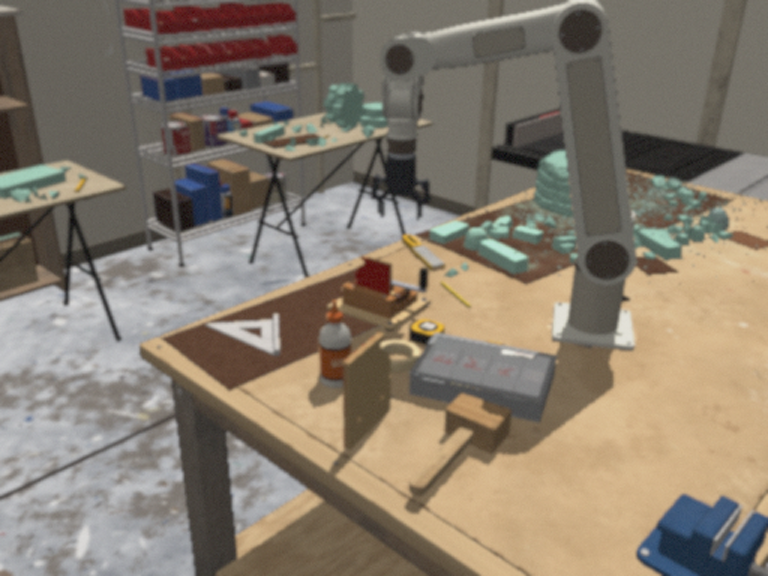

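View pics/wrist0.png

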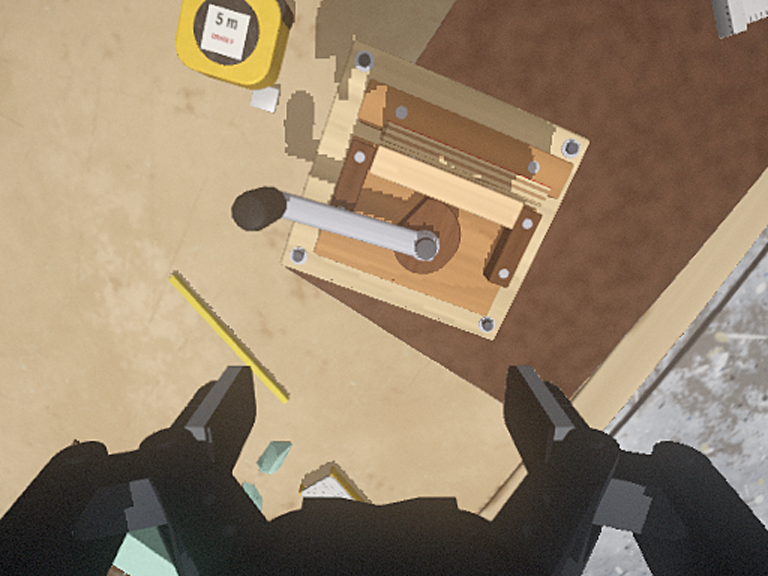

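The wrist view shows the jig with its pivot at about (426,247), the knob at (260,210) and the board corners at (354,40), (590,138), (492,340) and (283,265). Two things look like the template: the red-faced sheet standing in the jig at scene (383,282), and a larger bare sheet at (255,430). The one in the jig is smaller and red, so it is the one meant. I'll confirm that in enlarged crops.

```bash
python3 - <<'E'
from workcell import bot
import cv2,pickle
d={n:bot.camera(n) for n in ["scene","wrist","side"]};pickle.dump(d,open("cams0.pkl","wb"))
a=d["wrist"]["color"][20:235,150:400,::-1];cv2.imwrite("pics/w_crop.png",cv2.resize(a,None,fx=2.7,fy=2.7,interpolation=cv2.INTER_CUBIC))
a=d["scene"]["color"][160:230,220:310,::-1];cv2.imwrite("pics/s_crop.png",cv2.resize(a,None,fx=8,fy=8,interpolation=cv2.INTER_CUBIC))
E
```

```text
(no output)
```

View pics/w_crop.png

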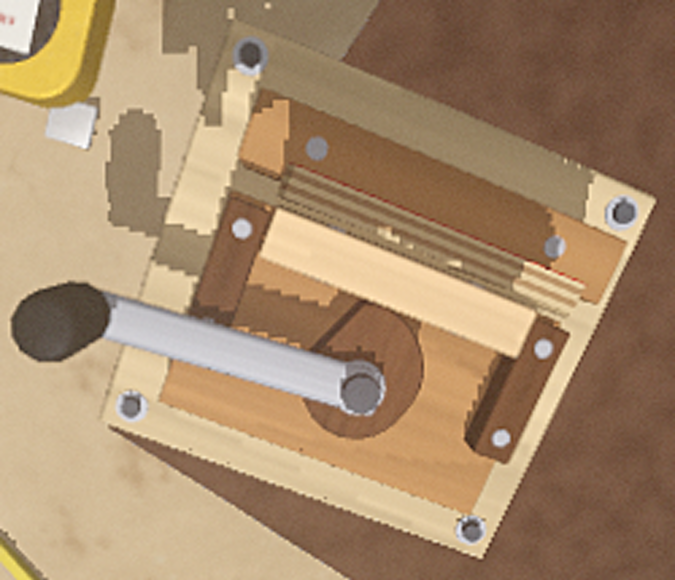

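View pics/s_crop.png

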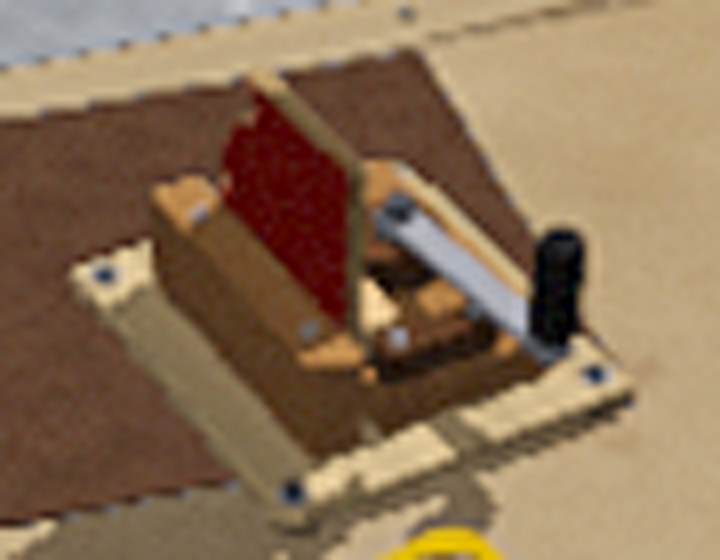

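The crops confirm it: the small red-faced sheet stands in the jig groove, top edge (255,80)–(360,175) in the scene crop, and the lever is closed. Now I'll compute the jig pose.

```bash
cat > h.py <<'E'
import numpy as np,cv2
from scipy.spatial.transform import Rotation as R
def ray(c,uv,z):
    K=np.array([[c["fx"],0,c["cx"]],[0,c["fy"],c["cy"]],[0,0,1.]])
    p=cv2.undistortPoints(np.array([[uv]],float),K,np.array(c["dist_coeffs"]))[0,0]
    M=cv2.Rodrigues(np.array(c["rvec"]))[0];C=-M.T@c["tvec"];d=M.T@np.array([p[0],p[1],1])
    return C+d*(z-C[2])/d[2]
def proj(c,P):
    K=np.array([[c["fx"],0,c["cx"]],[0,c["fy"],c["cy"]],[0,0,1.]])
    return cv2.projectPoints(np.array(P,float).reshape(-1,3),np.array(c["rvec"]),np.array(c["tvec"]),K,np.array(c["dist_coeffs"]))[0][:,0]
E
python3 - <<'E'
from h import *
import pickle
d=pickle.load(open("cams0.pkl","rb"));w=d["wrist"];s=d["scene"]
W=lambda u,v,z:ray(w,(150+u/2.7,20+v/2.7),z)
S=lambda u,v,z:ray(s,(220+u/8,160+v/8),z)
P=[W(*p,.018) for p in [(232,18),(655,200),(483,558),(106,424)]]
for p in P:print(p)
for a,b in [(0,1),(3,2)]:
    v=P[b]-P[a];print("len",np.linalg.norm(v),np.arctan2(v[1],v[0]))
for a,b in [(3,0),(2,1)]:
    v=P[b]-P[a];print("len",np.linalg.norm(v),np.arctan2(v[1],v[0])-np.pi/2)
print("ctr",np.mean(P,0))
# scene corners: left(75,270)? near(300,510) right(630,395)
for p in [(75,270),(293,515),(632,390)]:print("scene",S(*p,.018))
print("tpl top",S(255,80,.153),S(358,180,.153))
print("pivot", W(362,390,.065),"knob",W(77,310,.132))
M=cv2.Rodrigues(w["rvec"])[0];print("wcam",-M.T@w["tvec"])
E
```

```text
[0.48066379 0.15904003 0.018     ]
[0.6661685  0.08817858 0.018     ]
[ 0.60218942 -0.08299764  0.018     ]
[ 0.41860659 -0.01422911  0.018     ]
len 0.19857830232789997 -0.36488716873784793
len 0.19604021171461597 -0.3584123182970763
len 0.18404697620801214 -0.3439212625445396
len 0.1827419450541504 -0.3576844415991236
ctr [0.54190708 0.03749797 0.018     ]
scene [0.66153471 0.08943656 0.018     ]
scene [0.47746671 0.15557645 0.018     ]
scene [ 0.41007961 -0.00633838  0.018     ]
tpl top [0.57420415 0.06429111 0.153     ] [0.49540437 0.09338457 0.153     ]
pivot [0.53364188 0.01184914 0.065     ] knob [0.43783571 0.05090322 0.132     ]
wcam [0.49966968 0.07601153 0.37363625]
```

```bash
cat >> h.py <<'E'
def wire(img,c,off,k,o,yaw,lever=0.):
    c_,s_=np.cos(yaw),np.sin(yaw);A=np.array([[c_,-s_,0],[s_,c_,0],[0,0,1]])
    T=lambda P:np.array(P)/1000@A.T+np.array([o[0],o[1],0])
    lv=[-110*np.cos(lever),-59-110*np.sin(lever)]
    t=np.linspace(0,2*np.pi,17)
    L=[([[-100,y,18] if 0 else [x,y,18] for x,y in [(-100,-125+32+.5-0),(100,-92.5),(100,92.5),(-100,92.5),(-100,-92.5)]],(0,255,255)),
       ([[x,y,153] for x,y in [(-55,-4.5),(34,-4.5),(34,4.5),(-55,4.5),(-55,-4.5)]],(0,255,0)),
       ([[-55,4.5,153],[-55,4.5,70]],(0,255,0)),
       ([[x,y,70] for x,y in [(-75,5.25),(75,5.25),(75,31.25),(-75,31.25),(-75,5.25)]],(255,0,0)),
       ([[lv[0]+12*np.cos(a),lv[1]+12*np.sin(a),132] for a in t],(255,0,255)),
       ([[12/3*np.cos(a),-59+12/3*np.sin(a),60] for a in t],(255,0,255))]
    for P,col in L:
        P=np.array(P,float)
        if col==(0,255,255): P[:,1]-=32
        q=(proj(c,T(P))-off)*k
        cv2.polylines(img,[np.round(q*8).astype(int)],False,col,1,cv2.LINE_AA,3)
    return img
E
python3 - <<'E'
from h import *
import pickle
d=pickle.load(open("cams0.pkl","rb"));w=d["wrist"];s=d["scene"]
yaw=-.357;y=np.array([-np.sin(yaw),np.cos(yaw)]);o=np.array([.5419,.0375])+.032*y;print(o)
a=cv2.resize(np.ascontiguousarray(w["color"][20:235,150:400,::-1]),None,fx=2.7,fy=2.7,interpolation=cv2.INTER_CUBIC)
b=cv2.resize(np.ascontiguousarray(s["color"][160:230,220:310,::-1]),None,fx=8,fy=8,interpolation=cv2.INTER_CUBIC)
cv2.imwrite("pics/ow.png",wire(a,w,np.array([150,20])-.3,2.7,o,yaw));cv2.imwrite("pics/os.png",wire(b,s,np.array([220,160])-.4,8,o,yaw))
E
```

```text
[0.55308288 0.06748238]
```

View pics/ow.png

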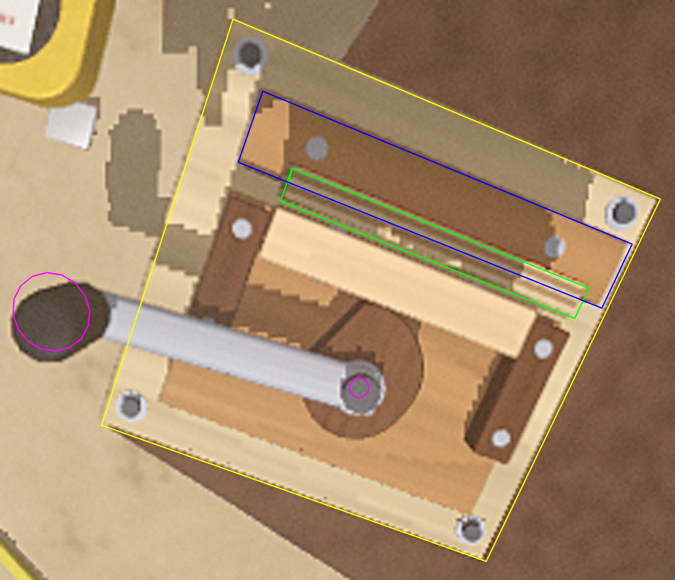

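View pics/os.png

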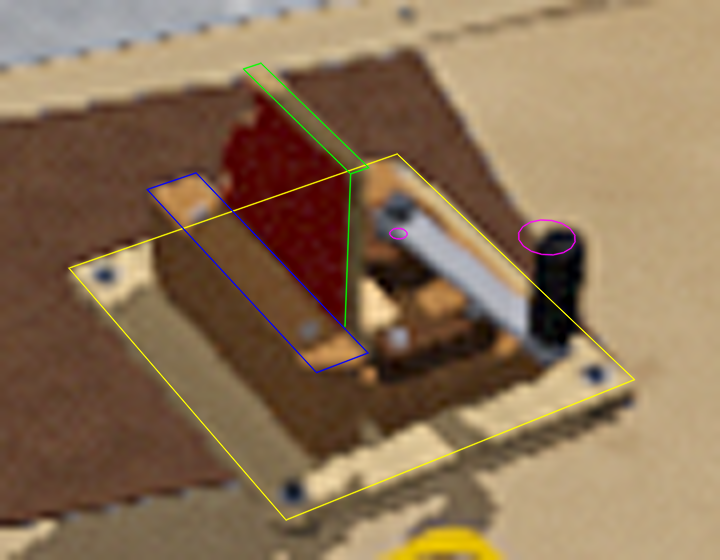

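The overlay fits to within a couple of mm: jig origin (0.553, 0.0675), yaw −20.5°, and the knob near (0.428, 0.048). I'll straddle the knob with the open fingers and turn them along the lever's tangent.

```bash
cat >> h.py <<'E'
def goal(pos,az,obs):
    """rows values for TCP pos, tool down, tool z at azimuth az deg"""
    a=np.radians(az);z=np.array([np.cos(a),np.sin(a),0]);y=np.array([0,0,-1.]);x=np.cross(y,z)
    return rel(pos,R.from_matrix(np.c_[x,y,z]),obs)
def rel(pos,G,obs):
    C=R.from_quat(obs["tool_rot"])
    return np.round(np.r_[C.inv().apply(np.array(pos)-obs["eef_pos"])/.025,np.degrees((C.inv()*G).as_rotvec())/10],2)
E
python3 -m handwheel '[[-0.4,0,-0.6,0,-1,0],[-0.8,0,-1.2,0,-2,0],[-1.2,0,-1.8,0,-3,0],[-1.6,0,-2.4,0,-4,0],[-1.92,0,-2.88,0,-5,0]]' 1
python3 - <<'E'
from h import *
from workcell import bot
o=bot.get_obs();print(o["joint_pos"],goal([.428,.048,.23],69.5,o))
E
```

```text
clock: 0.92
eef_pos: [0.4273, 0.0483, 0.2313]
tool_rot: [-0.665, 0.24, -0.24, 0.665]
ft_force: [0.1, -0.2, 0.1]
grip_width: 0.0851
[ 1.12594062e-01  1.02266725e-01 -1.63874203e-01  1.30476579e+00
  7.96494639e-05  8.04796969e-01] [ 0.03  0.05  0.01  0.   -1.92 -0.  ]
```

```bash
python3 -m handwheel '[[0,0,0,0,-1,0],[0,0,0,0,-1.92,0],[0,0.7,0,0,-1.92,0],[0,1.4,0,0,-1.92,0],[0,2,0,0,-1.92,0]]'
python3 - <<'E'
from h import *
from workcell import bot
o=bot.get_obs();print(o["joint_pos"],goal([.428,.048,.095],69.5,o))
for n in ("wrist","scene"):
    c=bot.camera(n)["color"][:,:,::-1];c=c if n=="wrist" else c[120:250,200:370]
    cv2.imwrite(f"pics/{n}1.png",cv2.resize(c,(768,576),interpolation=cv2.INTER_CUBIC))
E
```

```text
clock: 1.55
eef_pos: [0.4278, 0.048, 0.1807]
tool_rot: [0.696, -0.128, 0.128, -0.695]
ft_force: [1.1, 0.4, -0.1]
grip_width: 0.0857
[ 1.11716977e-01  1.35215823e-01 -2.61601386e-01  1.17424031e+00
 -2.37525864e-05  4.74734041e-01] [ 0.01  3.43  0.    0.   -0.03 -0.  ]
```

View pics/wrist1.png

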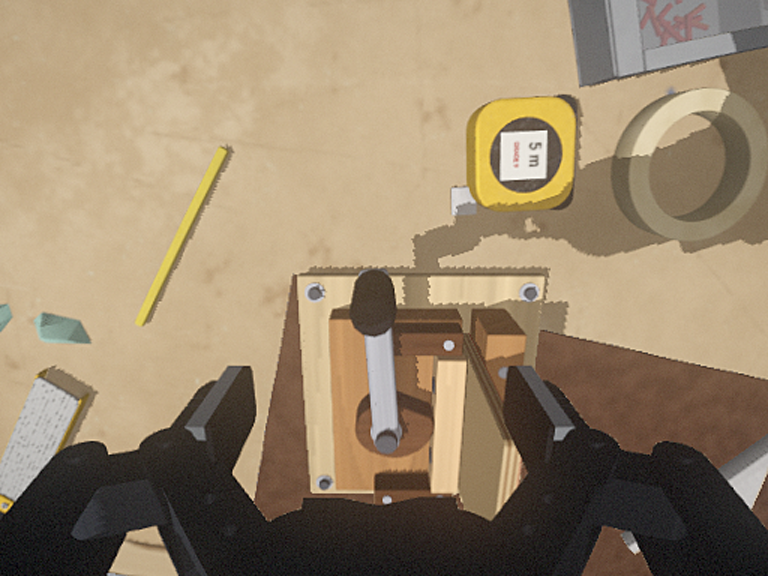

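View pics/scene1.png

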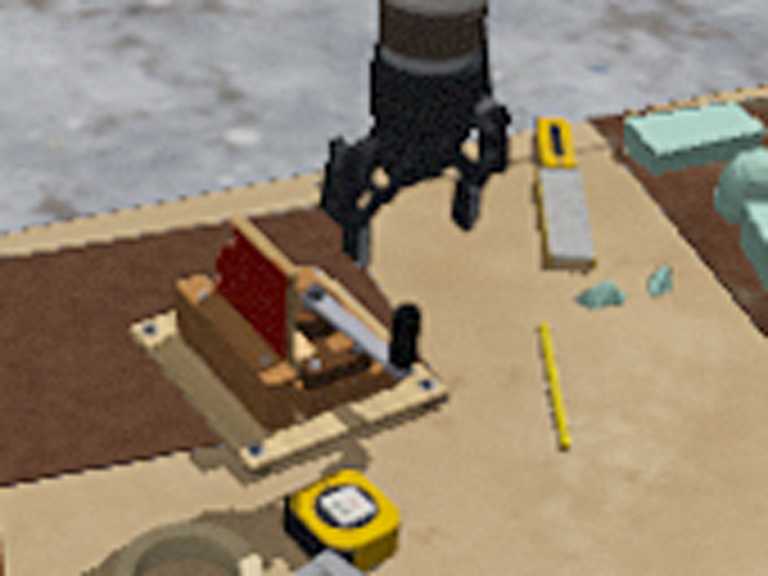

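```bash
python3 - <<'E'
from h import *
from workcell import bot
o=bot.get_obs();p=o["eef_pos"]
c=bot.camera("wrist");print("wrist",proj(c,[p,[.428,.048,.132],[.428,.048,.077],[.4293,.0507,.132]])*1.5)
x=[150+47/2.7,20+320/2.7]
K=np.array([768/170,576/130])
c=bot.camera("scene");print("scene",(proj(c,[p,[.428,.048,.132],[.428,.048,.077],[.5324,.0122,.06]])-[200,120])*K)
M=cv2.Rodrigues(c["rvec"])[0];print("scam",-M.T@c["tvec"])
E
```

```text
wrist [[378.9448526  370.54040723]
 [380.51380247 325.03124982]
 [380.40404084 290.4480739 ]
 [386.80660235 325.54069542]]
scene [[406.9916044  255.24952608]
 [400.63643093 305.68995152]
 [395.48114012 361.49640627]
 [313.34472668 304.59463952]]
scam [-0.08381088  0.88955992  0.88764237]
```

```bash
python3 -m handwheel '[[-0.12,0.8,-0.16,0,0,0],[-0.12,1.6,-0.16,0,0,0],[-0.12,2.4,-0.16,0,0,0],[-0.12,3.2,-0.16,0,0,0],[-0.12,3.35,-0.16,0,0,0]]' 1
python3 -m handwheel '[[0,0,0,0,0,0],[0,0,0,0,0,0],[0,0,0,0,0,0],[0,0,0,0,0,0],[0,0,0,0,0,0]]' 0.0
python3 - <<'E'
from h import *
from workcell import bot
for n in ("wrist","scene"):
    c=bot.camera(n)["color"][:,:,::-1];c=c if n=="wrist" else c[120:250,200:370]
    cv2.imwrite(f"pics/{n}2.png",cv2.resize(c,(768,576),interpolation=cv2.INTER_CUBIC))
E
```

```text
clock: 2.38
eef_pos: [0.4234, 0.0453, 0.0973]
tool_rot: [0.696, -0.128, 0.127, -0.695]
ft_force: [-0.6, 1.1, 0.8]
grip_width: 0.0853
clock: 3.0
eef_pos: [0.4239, 0.0453, 0.0977]
tool_rot: [-0.695, 0.128, -0.128, 0.696]
ft_force: [-0.2, 0.6, 0.3]
grip_width: 0.0428
```

View pics/wrist2.png

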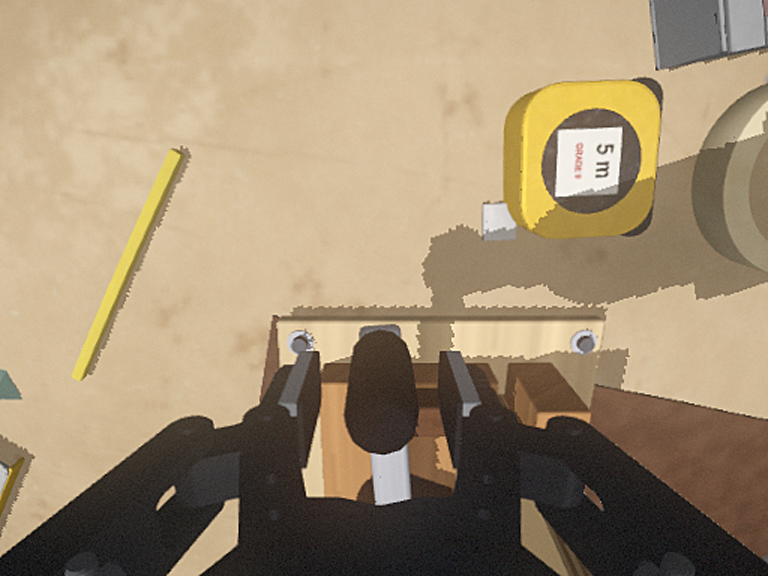

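View pics/scene2.png

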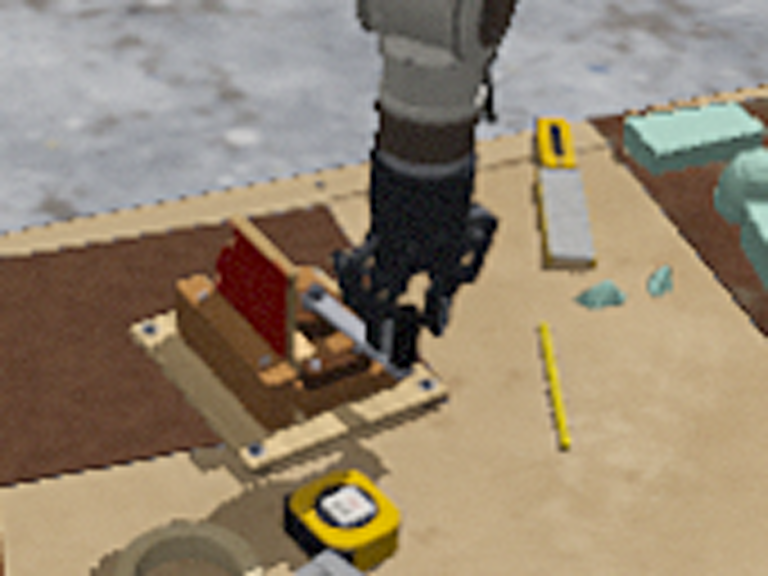

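```bash
python3 -m handwheel '[[0.04,0,-0.62,0,-0.8,0],[0.19,0,-1.3,0,-1.7,0],[0.45,0,-1.95,0,-2.6,0],[0.8,0,-2.55,0,-3.5,0],[1.25,0,-3.08,0,-4.4,0]]'
python3 - <<'E'
from h import *
from workcell import bot
print(bot.get_obs()["joint_pos"])
for n in ("wrist","scene"):
    c=bot.camera(n)["color"][:,:,::-1];c=c if n=="wrist" else c[120:250,200:370]
    cv2.imwrite(f"pics/{n}3.png",cv2.resize(c,(768,576),interpolation=cv2.INTER_CUBIC))
E
```

```text
clock: 3.72
eef_pos: [0.4258, -0.0378, 0.0976]
tool_rot: [-0.692, -0.144, 0.144, 0.693]
ft_force: [0.5, 1.4, 0.2]
grip_width: 0.0426
[-0.08948561  0.21207387 -0.40642978  0.9521296   0.00116637 -0.4997788 ]
```

View pics/wrist3.png

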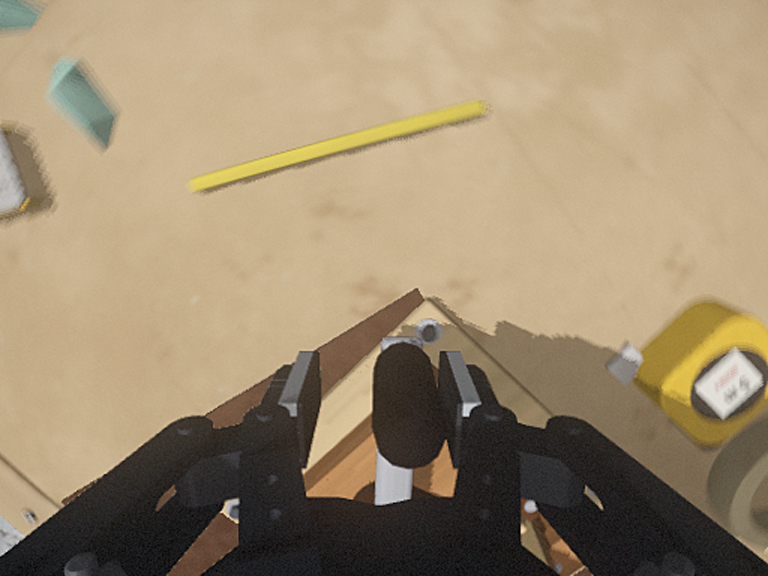

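The knob sits between the fingers, with the trailing finger pushing it. I'll continue the arc.

```bash
python3 -m handwheel '[[0.1,0,-0.69,0,-0.9,0],[0.28,0,-1.37,0,-1.8,0],[0.56,0,-2.02,0,-2.7,0],[0.93,0,-2.61,0,-3.6,0],[1.38,0,-3.14,0,-4.5,0]]'
python3 -m handwheel '[[0.03,0,-0.3,0,-0.4,0],[0.06,0,-0.6,0,-0.8,0],[0.08,0,-0.8,0,-1.05,0],[0.1,0,-0.88,0,-1.15,0],[0.1,0,-0.88,0,-1.15,0]]'
python3 - <<'E'
from h import *
from workcell import bot
print(bot.get_obs()["joint_pos"])
for n in ("wrist","scene"):
    c=bot.camera(n)["color"][:,:,::-1];c=c if n=="wrist" else c[120:250,200:370]
    cv2.imwrite(f"pics/{n}4.png",cv2.resize(c,(768,576),interpolation=cv2.INTER_CUBIC))
E
```

```text
clock: 4.45
eef_pos: [0.4877, -0.0957, 0.0972]
tool_rot: [-0.584, -0.397, 0.397, 0.586]
ft_force: [-1.7, 1.4, 0.8]
grip_width: 0.0425
clock: 5.08
eef_pos: [0.5093, -0.1017, 0.0973]
tool_rot: [-0.543, -0.453, 0.453, 0.543]
ft_force: [-0.2, 0.1, -0.1]
grip_width: 0.0427
[-1.97126658e-01  3.76831233e-01 -1.71569791e-01  1.02327233e+00
  1.05804682e-04 -1.58701772e+00]
```

View pics/wrist4.png

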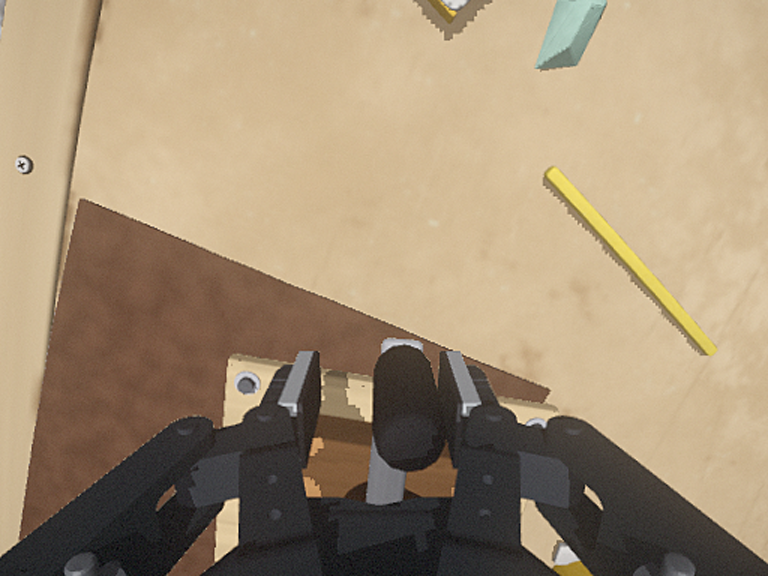

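View pics/scene4.png

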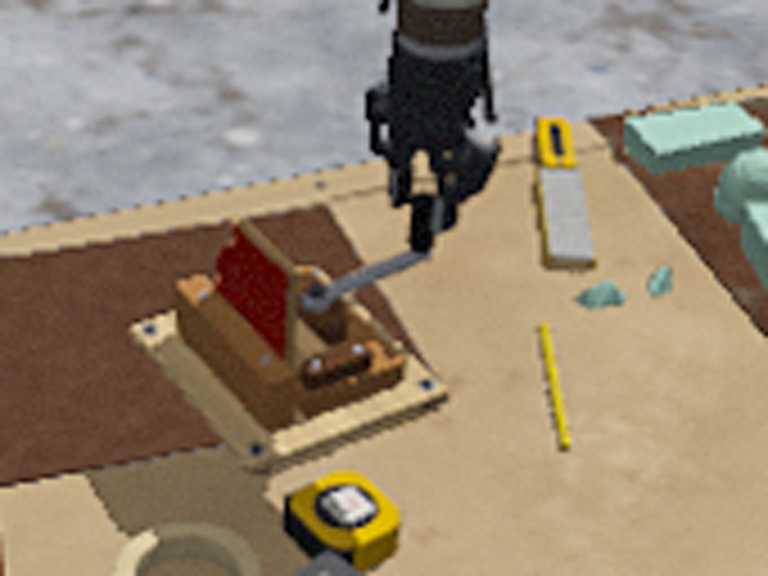

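```bash
python3 -m handwheel '[[0,0,-0.15,0,-0.2,0],[0,0,-0.3,0,-0.35,0],[0,0,-0.4,0,-0.5,0],[0,0,-0.42,0,-0.5,0],[0,0,-0.42,0,-0.5,0]]'
```

```text
clock: 5.8
eef_pos: [0.5196, -0.1039, 0.0975]
tool_rot: [-0.522, -0.476, 0.476, 0.523]
ft_force: [-3.1, 0.8, 1.2]
grip_width: 0.0429
```

```bash
python3 -m handwheel '[[0,0,0.25,0,0,0],[0,-0.6,0.3,0,0,0],[0,-1.8,0.3,0,0,0],[0,-3.2,0.3,0,0,0],[0,-5.0,0.3,0,0,0]]'
python3 - <<'E'
from h import *
from workcell import bot
o=bot.get_obs();print(o["joint_pos"])
yaw=-.357;A=np.array([[np.cos(yaw),-np.sin(yaw)],[np.sin(yaw),np.cos(yaw)]])
t=np.array([.5531,.0675])+A@[-.0105,0];print(t)
print(goal([t[0],t[1],.24],69.5,o),goal([t[0],t[1],.24],249.5,o))
for n in ("wrist","scene"):
    c=bot.camera(n)["color"][:,:,::-1];c=c if n=="wrist" else c[150:230,210:330]
    cv2.imwrite(f"pics/{n}5.png",cv2.resize(c,(768,576) if n=="wrist" else (780,520),interpolation=cv2.INTER_CUBIC))
E
```

```text
clock: 6.42
eef_pos: [0.5123, -0.1035, 0.2244]
tool_rot: [0.523, 0.476, -0.476, -0.522]
ft_force: [0.8, 0.3, 0.0]
grip_width: 0.0429
[-1.99176221e-01  2.88114006e-01  5.04244964e-02  1.33259855e+00
 -2.32499447e-04 -1.67722638e+00]
[0.54326203 0.07116938]
[ 7.07 -0.63 -0.59  0.   10.52  0.  ] [ 7.07 -0.63 -0.59  0.   -7.48 -0.  ]
```

View pics/scene5.png

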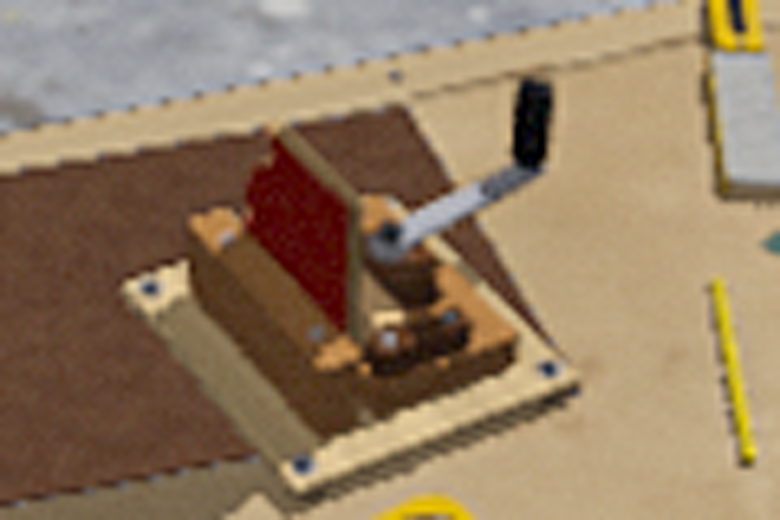

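```bash
python3 -m handwheel '[[1.4,-0.3,-0.1,0,1,0],[2.8,-0.6,-0.2,0,2,0],[4.2,-0.63,-0.35,0,3,0],[5.6,-0.63,-0.5,0,4,0],[7.07,-0.63,-0.59,0,5,0]]' 1
python3 - <<'E'
from h import *
from workcell import bot
o=bot.get_obs();print(o["joint_pos"]);print(goal([.5433,.0712,.24],69.5,o))
E
```

```text
clock: 7.15
eef_pos: [0.5439, 0.0722, 0.2389]
tool_rot: [0.676, 0.209, -0.208, -0.675]
ft_force: [-0.5, 0.8, 0.6]
grip_width: 0.0853
[ 1.32179277e-01  3.33983956e-01  1.52041786e-01  1.38739248e+00
 -2.71724483e-04 -4.67294844e-01]
[-0.04 -0.04 -0.02  0.    5.48  0.01]
```

```bash
python3 -m handwheel '[[0,0,0,0,1.05,0],[0,0,0,0,2.1,0],[0,0,0,0,3.15,0],[0,0,0,0,4.2,0],[-0.04,0,-0.02,0,5.25,0]]'
python3 -m handwheel '[[0,0,0,0,0.23,0],[0,0,0,0,0.23,0],[0,0,0,0,0.23,0],[0,0,0,0,0.23,0],[0,0,0,0,0.23,0]]'
python3 - <<'E'
from h import *
from workcell import bot
o=bot.get_obs();print(o["joint_pos"]);print(goal([.5433,.0712,.122],69.5,o))
c=bot.camera("wrist");yaw=-.357;ov=np.array([.5531,.0675])
a=wire(cv2.resize(np.ascontiguousarray(c["color"][:,:,::-1]),None,fx=1.5,fy=1.5,interpolation=cv2.INTER_CUBIC),c,np.array([-.17,-.17]),1.5,ov,yaw,1.7)
q=proj(c,[o["eef_pos"]])[0]*1.5;cv2.circle(a,tuple(int(i) for i in q),3,(0,0,255),-1)
cv2.imwrite("pics/wrist6.png",a)
c=bot.camera("scene");a=cv2.resize(np.ascontiguousarray(c["color"][150:230,210:330,::-1]),None,fx=6.5,fy=6.5,interpolation=cv2.INTER_CUBIC)
cv2.imwrite("pics/scene6.png",wire(a,c,np.array([210,150])-.4,6.5,ov,yaw,1.7))
E
```

```text
clock: 7.78
eef_pos: [0.5432, 0.0703, 0.2387]
tool_rot: [-0.698, 0.111, -0.112, 0.698]
ft_force: [0.5, 0.7, 0.8]
grip_width: 0.0857
clock: 8.4
eef_pos: [0.543, 0.0703, 0.2383]
tool_rot: [-0.696, 0.123, -0.123, 0.696]
ft_force: [0.2, 0.2, -0.0]
grip_width: 0.0855
[ 1.28781614e-01  3.32941869e-01  1.49127221e-01  1.38691086e+00
 -2.82827994e-06  4.79441673e-01]
[-0.    4.65  0.04 -0.    0.04  0.  ]
```

View pics/wrist6.png

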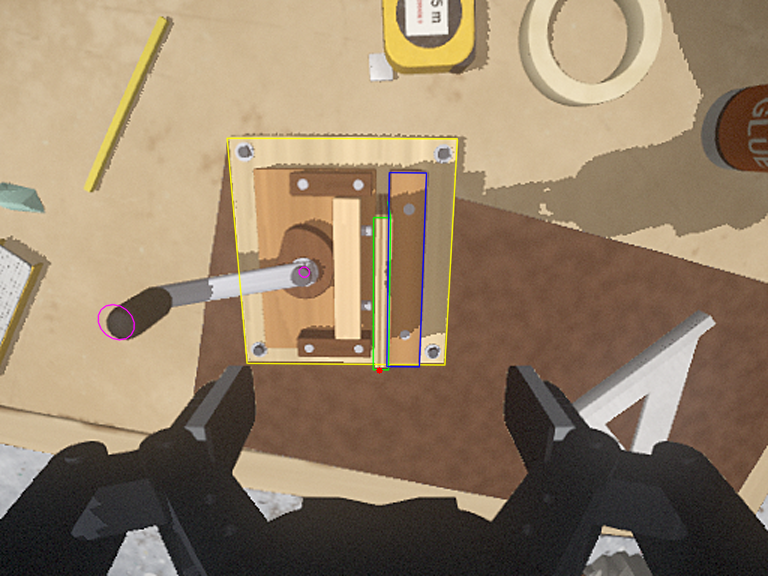

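View pics/scene6.png

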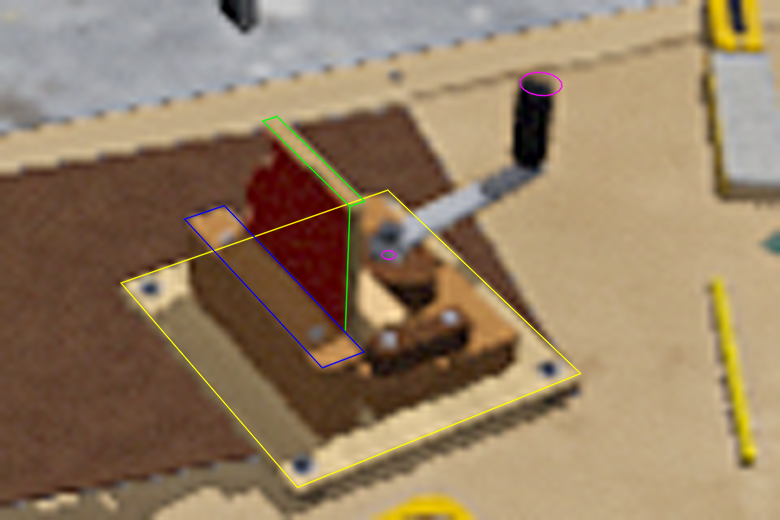

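The overlay fits well: lever about 1.7 rad, both pins out, and the template still in its groove between the fingers. I'll descend and grip.

```bash
python3 -m handwheel '[[0,1,0,0,0,0],[0,2,0.04,0,0,0],[0,3,0.04,0,0,0],[0,4,0.04,0,0,0],[0,4.65,0.04,0,0,0]]'
python3 -m handwheel '[[0,0,0,0,0,0],[0,0,0,0,0,0],[0,0,0,0,0,0],[0,0,0,0,0,0],[0,0,0,0,0,0]]' 
python3 -m handwheel '[[0,0,0,0,0,0],[0,0,0,0,0,0],[0,0,0,0,0,0],[0,0,0,0,0,0],[0,0,0,0,0,0]]' -1
python3 -m handwheel '[[0,0,0,0,0,0],[0,0,0,0,0,0],[0,0,0,0,0,0],[0,0,0,0,0,0],[0,0,0,0,0,0]]' -1
python3 - <<'E'
from h import *
from workcell import bot
for n in ("wrist","scene"):
    c=bot.camera(n)["color"][:,:,::-1];c=c if n=="wrist" else c[120:250,200:370]
    cv2.imwrite(f"pics/{n}7.png",cv2.resize(c,(768,576),interpolation=cv2.INTER_CUBIC))
E
```

```text
clock: 9.12
eef_pos: [0.5427, 0.0711, 0.1207]
tool_rot: [0.696, -0.124, 0.123, -0.696]
ft_force: [0.5, 0.3, -0.5]
grip_width: 0.0853
clock: 9.75
eef_pos: [0.5435, 0.0713, 0.1225]
tool_rot: [-0.696, 0.123, -0.124, 0.696]
ft_force: [-0.1, 0.4, 0.5]
grip_width: 0.0854
clock: 10.38
eef_pos: [0.5435, 0.0715, 0.1222]
tool_rot: [-0.696, 0.123, -0.123, 0.696]
ft_force: [0.3, 1.2, -0.1]
grip_width: 0.008
clock: 11.0
eef_pos: [0.5435, 0.0714, 0.1221]
tool_rot: [-0.696, 0.123, -0.123, 0.696]
ft_force: [0.8, 1.6, -0.1]
grip_width: 0.0081
```

View pics/wrist7.png

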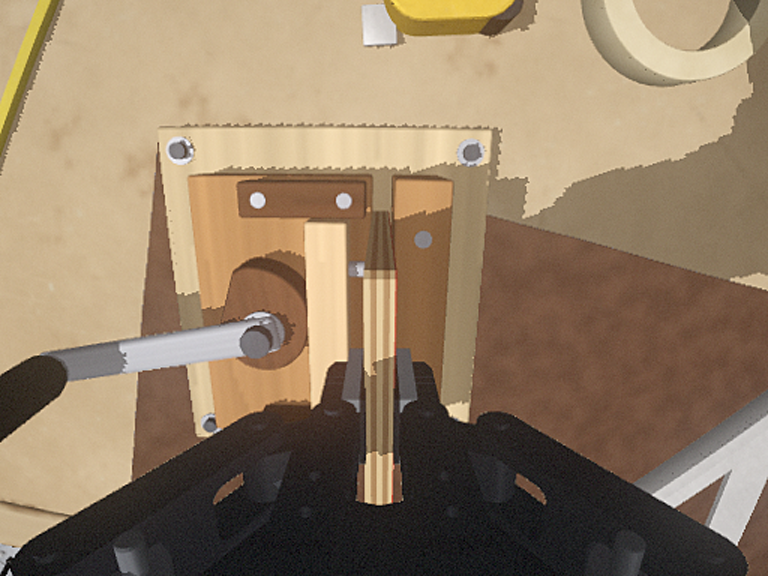

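View pics/scene7.png

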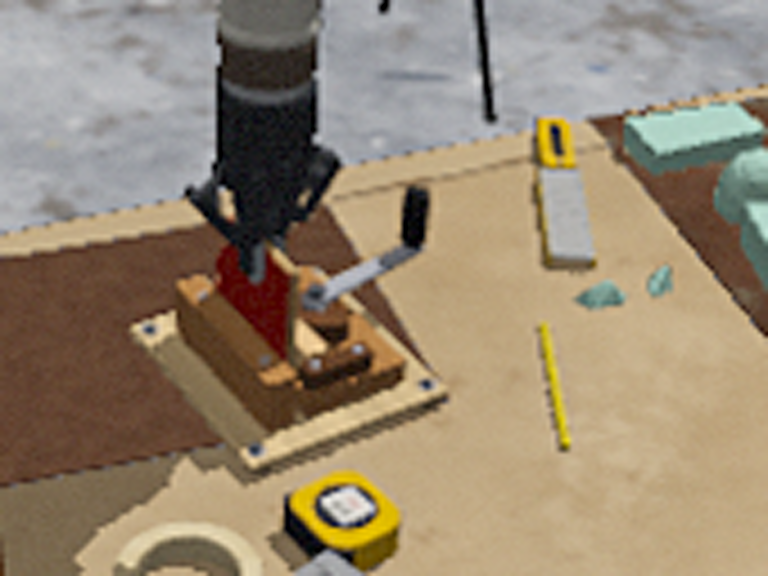

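Gripped at 8 mm opening, close to the sheet's 9 mm, and the pins are clear. I'll lift gently first.

```bash
python3 -m handwheel '[[0,-0.2,0,0,0,0],[0,-0.45,0,0,0,0],[0,-0.7,0,0,0,0],[0,-0.95,0,0,0,0],[0,-1.2,0,0,0,0]]'
python3 -m handwheel '[[0,-0.4,0,0,0,0],[0,-0.8,0,0,0,0],[0,-1.2,0,0,0,0],[0,-1.6,0,0,0,0],[0,-2,0,0,0,0]]'
python3 -m handwheel '[[0,-0.6,0,0,0,0],[0,-1.4,0,0,0,0],[0,-2.2,0,0,0,0],[0,-3,0,0,0,0],[0,-3.6,0,0,0,0]]'
python3 - <<'E'
from workcell import bot
import cv2
print(bot.get_obs()["joint_pos"])
for n in ("wrist","scene"):
    c=bot.camera(n)["color"][:,:,::-1];c=c if n=="wrist" else c[100:250,180:380]
    cv2.imwrite(f"pics/{n}8.png",cv2.resize(c,(768,576),interpolation=cv2.INTER_CUBIC))
E
```

```text
clock: 11.72
eef_pos: [0.5431, 0.0706, 0.1526]
tool_rot: [0.697, -0.123, 0.123, -0.696]
ft_force: [0.5, 0.5, 0.1]
grip_width: 0.0083
clock: 12.35
eef_pos: [0.5433, 0.0713, 0.2028]
tool_rot: [-0.696, 0.123, -0.123, 0.696]
ft_force: [-0.9, -0.6, -1.0]
grip_width: 0.0079
clock: 12.98
eef_pos: [0.5435, 0.0713, 0.2939]
tool_rot: [-0.696, 0.123, -0.124, 0.696]
ft_force: [0.2, -0.6, -1.7]
grip_width: 0.008
[ 1.30438578e-01  3.22221676e-01  2.76653097e-01  1.52367234e+00
 -4.11120475e-05  4.81204417e-01]
```

View pics/scene8.png

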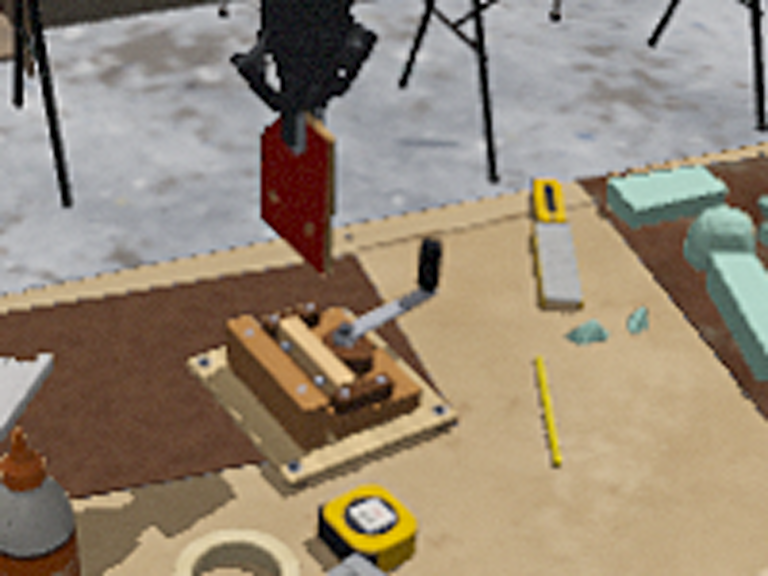

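The template is out, upright, with its red face towards jig +y. Next I'll raise it and tilt about tool +x.

```bash
python3 -m handwheel '[[0,-0.6,0,0,0,0],[0,-1.2,0,0.5,0,0],[0,-1.8,0,1.2,0,0],[0,-2.4,0,2,0,0],[0,-3,0,2.8,0,0]]'
python3 - <<'E'
from h import *
from workcell import bot
o=bot.get_obs();print(o["joint_pos"],R.from_quat(o["tool_rot"]).as_matrix().round(2))
E
```

```text
clock: 13.7
eef_pos: [0.5432, 0.0712, 0.3676]
tool_rot: [-0.505, 0.089, -0.15, 0.845]
ft_force: [0.4, 0.2, -1.6]
grip_width: 0.0078
[-0.12801822  0.19253671  0.1997906   1.4593994   0.47939435  0.25144235] [[ 0.94  0.16  0.3 ]
 [-0.34  0.44  0.83]
 [ 0.   -0.88  0.47]]
```

```bash
python3 -m handwheel '[[0,0,0,0.7,0,0],[0,0,0,1.4,0,0],[0,0,0,2.1,0,0],[0,0,0,2.8,0,0],[0,0,0,3.3,0,0]]'
python3 -m handwheel '[[0,0,0,0,0,0],[0,0,0,0,0,0],[0,0,0,0,0,0],[0,0,0,0,0,0],[0,0,0,0,0,0]]'
python3 - <<'E'
from h import *
from workcell import bot
o=bot.get_obs();A=R.from_quat(o["tool_rot"]).as_matrix();print(o["joint_pos"],np.abs(o["joint_vel"]).max(),A.round(2))
print("tilt red from up",np.degrees(np.arccos(A[2,2])),"mid ~",o["eef_pos"]+A[:,1]*.0355)
for n in ("wrist","scene"):
    c=bot.camera(n)["color"][:,:,::-1];c=c if n=="wrist" else c[50:250,180:447]
    cv2.imwrite(f"pics/{n}9.png",cv2.resize(c,(768,576),interpolation=cv2.INTER_CUBIC))
E
```

```text
clock: 14.32
eef_pos: [0.5428, 0.0706, 0.3661]
tool_rot: [-0.245, 0.044, -0.169, 0.953]
ft_force: [-0.4, 0.3, -0.7]
grip_width: 0.0083
clock: 14.95
eef_pos: [0.5433, 0.0715, 0.3674]
tool_rot: [-0.247, 0.043, -0.169, 0.953]
ft_force: [0.7, -0.0, -0.8]
grip_width: 0.0084
[-0.37454179  0.2311164  -0.06062993  1.32190424  1.06385579 -0.04999867] 0.0033026614071752563 [[ 0.94  0.3   0.17]
 [-0.34  0.82  0.46]
 [ 0.   -0.49  0.87]]
tilt red from up 29.016394578083247 mid ~ [0.55399392 0.10066753 0.35022738]
```

View pics/scene9.png

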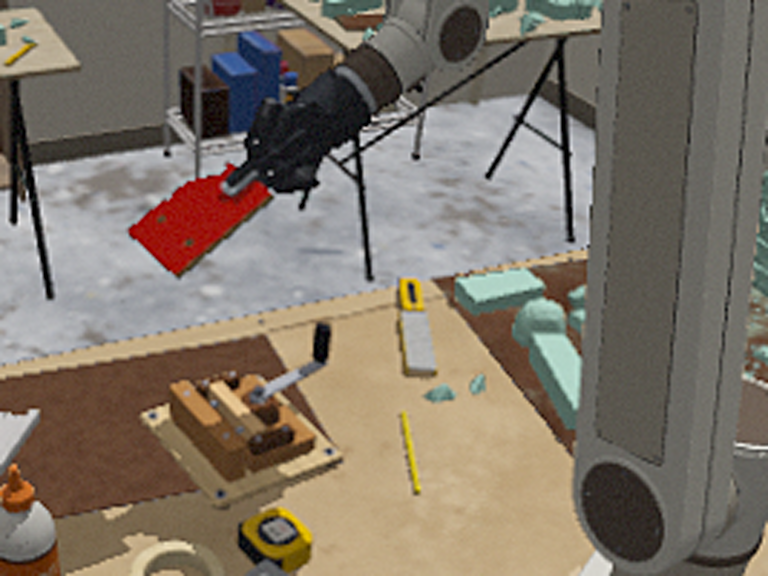

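View pics/wrist9.png

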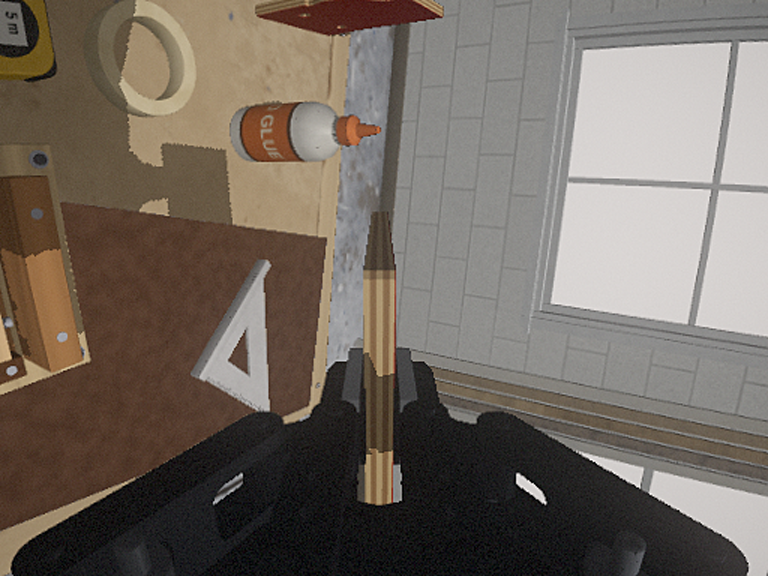

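The scene view shows the red face up at about (200,220) in the crop. The sheet is slanted about 29° from flat, its middle about 0.35 m up, clear of the jig and at rest. The rasp, tape roll and tape measure are where they were. Handing in.

```bash
python3 -c "
from workcell import bot
print(bot.job_done()); print(bot.get_obs()['grip_width'])"
```

```text
the job is handed in; nothing more can be done
None
the job is handed in; nothing more can be done
```

The template is out of the jig and held still in the gripper, red face up. I handed the job in at about 15 s of the 51 s allowed; no verdict is reported.

- **What I did:** I swung the cam lever open to about 1.7 rad, with the fingers straddling its grip. I checked that the pins were out, gripped the template by its top edge, drew it straight up and tilted it 61°.
- **Last checks:** The red face points about 29° from straight up. The template's middle is about 0.35 m above the worktop, the gripper opening is 8 mm on the 9 mm sheet, and joint speeds are about zero. In the last picture the sheet is clear of the jig and everything else.
- **Not measured:** I judged the lever angle from the image overlay and the contact force at the end of the swing, not from a joint reading. The grip force was not read either. I judged by eye in the pictures that the rasp, tape roll and tape measure had not moved.
- **Failed or disagreed:** No check failed. The scene camera differed from the wrist camera by 3–12 mm in my first corner readings. The overlay from the wrist camera fitted both views to about 2 mm, so I used that.

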